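Clear a finished centrifuge run and hold the lid open for inspection

ROBOT

A 6-joint arm with a two-finger parallel gripper is mounted at the origin on the work surface. World frame = base frame: x ahead of the robot, y to its left, z up, the work surface at z = 0. Lengths are in mm, angles in rad, forces in N, time in s.
With the tool pointing down it reaches from about 350 to 975 mm from the base axis. Payload 7.1 kg.
Tool frame: the origin (TCP) lies between the finger pads; the fingertips stand 19 mm ahead of it and the grasp point (between the pads) is the TCP; z points along the fingers, y is the line along which they close (so a half turn about z gives the same grasp; the last joint's range is limited). The gripper opens to 88 mm and grips with 3 to 60 N. Pads are 20 mm wide; open, the fingers measure 115 mm over their backs; the gripper's body (75 mm by 178 mm) begins 61 mm behind the grasp point.
Start: joints at [-1.166, 0.423, 1.63, -0, 1.089, -0.019], TCP at [257.032, -569.684, 241.675] pointing down, gripper open.
Joint ranges: [-3, 3], [-0.9, 2.11], [0.09, 2.58], [-1.31, 4.45], [0.11, 2.69], [-2.54, 2.54]. Speed limits (rad/s): [2.39, 2.39, 3.01, 3.14, 3.14, 3.14].

INTERFACE

Orientations are given as a rotation vector (axis times angle).
In Python, from workcell import ctrl gives the robot as it stands.
- The arm moves only by the tool arm_command, never from a script. Its argument "series" is a list of rows, each an object with "linear": the shift along the tool's x, y, z in m, a list of three; "turn": the turn about the tool's z in rad. A call has 1 to 10 rows; each row shifts and turns the commanded pose from where the row before left it, along the tool's axes as they then stand; what a row does not reach is not made up. A row lasts 1/10 s, in which the tool goes at most 50 mm and 8.59 degrees, less where a joint would pass 70% of its speed; a pose out of reach is approached as far as the arm can. A call with a gripper value outside its range is refused whole. "jaw" is the opening, from -1 (shut) to 1 (fully open), set as the call begins (left out, the last holds). The fingers move at their own pace and stop on an object; the grip force is fixed at half the most. Time passes only in rows, so rows that do not move let the fingers close. It gives the time, the measured TCP pose, the force, the opening and the grip force at its end, in the units of the state.
- ctrl.get_obs(): the state, without advancing time (a new reading comes with each control period).
- ctrl.get_image(name): name is "scene" or "top"; returns a dict with "frame" (420x560x3 uint8, blue, green, red), "fx", "fy", "cx", "cy" (pixels), "rvec" (rotation vector, rad) and "tvec" (3), from world to camera coordinates, as OpenCV has them. Camera axes: x right, y down, z forward; pixel columns grow to the right and rows downward; lengths in mm; the calibration is good to about 2 mm. A picture is of the moment at which its call begins. There is no depth.
- ctrl.close_job(): hands the job in; it is judged then, once.
The state is a dict: "t": time; "qpos": joint angles; "qvel": joint speeds; "joint_torque": joint torques, N m; "ee_pos": TCP position; "orientation": TCP orientation; "ft_force": force on the tool from outside, world axes, zero at the start; "moment": the same for the moment, N m; "width": finger opening in mm; "grasp_force": force on a finger pad.
Only numpy, scipy, OpenCV 4.12 (cv2) and the standard library are available. Lean on these libraries where they do the work, as an engineer would, in place of code of your own. Each camera call takes 0.05 s, during which the arm holds its last target. There are 200 camera calls.

TASK

The centrifuge run has ended: pick the stylus out of its stand and, with its tip, press the small recessed reset button on the front ledge (not the raised start key, which must not be pressed), then put the stylus back upright and fully home in the stand and let go of it, with the lid still shut. After that raise the lid to 45 degrees and finish while still holding it there with the gripper, steady, so that the rotor can be inspected: the lid strut is dead and the lid falls shut by itself. Leave the jar, the dish and the bottle where they are.

Things in the scene. Friction and masses are not known exactly. Their poses are not given: they have to be found in the camera images.
- centrifuge: cream bench centrifuge, 240 x 240 mm in plan, fixed to the bench. Origin: centre of its underside, on the bench (z = 0). Its own x points to its back (hinge side), y to its left, z up; the front (-x) faces the robot, turned by up to 0.3 rad. The white front ledge (x from -120 to -60 mm) is flat with its top 105 mm above the bench; behind it the chamber rises to 135 mm and is covered by the lid.
- well_mouth (a point): centre of the mouth, level with the ledge's top, of the round vertical well in which the reset button sits: 14 mm in diameter, the only hole in the ledge, at x = -90, y = +75 mm in the centrifuge's frame. The button's face (12 mm in diameter) lies 8 mm below the mouth.
- reset_button (a joint): travel of the recessed reset button, m: 0 released, 0.004 fully down. It counts as pressed past 0.0025, held for about 0.1 s. Straight down; spring: starts to move at about 1.2 N, fully down at 4 N; springs back. Electrical only: nothing else moves.
- start_key (a joint): travel of the raised start key, m: 0 released, 0.003 fully down; a 24 mm disc standing 5 mm proud of the ledge at x = -90, y = -75 mm in the centrifuge's frame. Not to be pressed.
- lid (a joint): angle of the lid, rad: 0 shut (level), growing as its front edge rises; 0.785 is 45 degrees, stop at 1.25. The lid (grey slab 170 mm front to back, 220 mm wide, 18 mm thick, about 0.3 to 0.65 kg) falls shut from any angle when not held.
- lid_hinge (a point): point on the lid's hinge line, in the middle of its width: at x = +110, y = 0, z = 137 mm in the centrifuge's frame. The hinge line runs along the centrifuge's y; the lid's underside lies in the plane through it.
- lid_handle (a point): middle of the lid's handle: a round steel bar, 12 mm in diameter, 90 mm long, parallel to the hinge line, on two end posts; its axis is 36 mm above the lid's top face (30 mm free below the bar), 145 mm in front of the hinge line and 54 mm above it with the lid shut (191 mm above the bench). It turns with the lid.
- stylus: metal stylus, 150 mm long, 60 g, standing upright tip down in its stand. Origin: centre of the flat tip; z runs along it from the tip to the handle's end. Tip 6 mm in diameter for 18 mm, then a 9 mm shank from 26 to 55 mm, then a round handle 18 mm in diameter from 55 mm (flat shoulder) to 150 mm.
- stylus_grip (a point): point on the stylus axis in its handle, 110 mm from the tip.
- stand: dark steel block 56 x 56 x 60 mm, fixed to the bench, either left or right of the centrifuge. Origin: centre of its underside.
- stand_mouth (a point): centre of the stand's round vertical hole, level with the block's top (60 mm above the bench): 14 mm in diameter, right through, chamfered. With the stylus home, its shoulder rests on the block and its tip is 55 mm below this point.
- jar: white screw-cap jar, 52 mm in diameter, 75 mm tall, beside the centrifuge on the side away from the stand. Origin: centre of its underside. A bystander.
- dish: closed flat white dish, 90 mm in diameter, 14 mm high, left of the centrifuge towards its back. Origin: centre of its underside. A bystander.
- bottle: white bottle with a blue cap, 68 mm in diameter, 120 mm tall, right of the centrifuge towards its back. Origin: centre of its underside. A bystander.
Things that resemble listed ones, but are neither listed nor needed, are in the scene too. There is more than one size of the stylus; the job needs the smaller.

How it is judged:
By the outcome, as a careful person would: the job done as asked, in the order asked, and still so for the second after the job is handed in, while the arm keeps its last pose, push and grip.
It also fails if it takes over 72 s, if anything falls off the work surface, if the arm or the gripper's body presses on something with over 40 N, if the wrist force passes 120 N, or if a joint passes its speed limit or range.

## Working session

There is one attempt and no reset: what is moved stays moved. The work goes in short steps, Python scripts to look and compute and a tool call to move; the robot and the scene stay as the last step left them, time stands still between calls to the robot, and variables do not carry over. Pictures are saved under pics/ and viewed, at most 10 in all, crops included, and the job is handed in when it is done.

Besides the shell and the picture viewer there is one more tool, called after "Emit:" by a JSON object that holds its "method" and its "body". arm_command: Moves the arm, as the interface text tells. Its arguments: {"type":"object","properties":{"series":{"type":"array"},"jaw":{"type":"number"}},"required":["series"]}

```bash
mkdir -p pics; ls; python3 - <<'E'
from workcell import ctrl
import cv2,numpy as np,pickle
print(ctrl.get_obs())
d={}
for n in("scene","top"):
    im=ctrl.get_image(n);d[n]=im
    cv2.imwrite(f"pics/{n}0.png",im["frame"]);print(n,{k:im[k] for k in im if k!="frame"})
pickle.dump(d,open("d0.pkl","wb"))
E
```

```text
pics
{'t': 0.0, 'qpos': array([-1.16597959e+00,  4.23820382e-01,  1.63070149e+00, -3.03783507e-05,
        1.08861523e+00, -1.89929010e-02]), 'qvel': array([ 0.00052925,  0.00228806, -0.0007369 ,  0.00033339, -0.00052172,
       -0.00061852]), 'joint_torque': array([ 1.73827575e-03, -5.44615352e+01, -2.73665822e+01,  6.45168917e-02,
        2.27987365e-02, -1.31114193e-04]), 'ee_pos': array([ 256.8300692 , -569.19973551,  240.90994346]), 'orientation': array([-3.06984015e+00, -6.60451521e-01,  5.06343356e-04]), 'ft_force': array([-0.38917139,  0.25465834,  0.13338113]), 'moment': array([-0.0368102 , -0.00863888, -0.02844193]), 'grasp_force': 0.0, 'width': 87.52239927581812}
scene {'fx': 507.7975522491603, 'fy': 507.7975522491603, 'cx': 276.591157460857, 'cy': 203.81971626792034, 'rvec': array([ 1.04415956,  2.5467939 , -0.90884569]), 'tvec': array([ 423.4604044 , -244.06265266, 1567.69023373])}
top {'fx': 506.40264176409806, 'fy': 506.40264176409806, 'cx': 278.6923048592267, 'cy': 220.19344409915237, 'rvec': array([ 2.19151082, -2.16069486,  0.11108883]), 'tvec': array([ -21.92709489,  575.62147667, 1291.13835788])}
```

View pics/scene0.png

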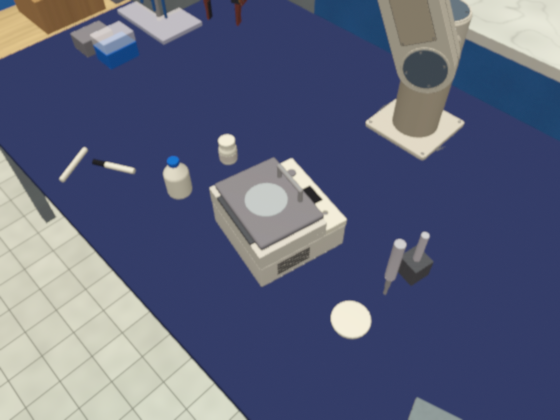

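View pics/top0.png

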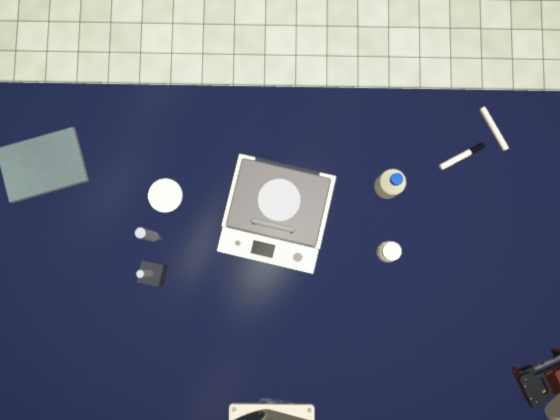

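The scene view shows the centrifuge at about (275,215), the stand with the smaller stylus at (416,262), and a larger stylus beside it at (395,265). In the top view the stand is at (152,273), the well at (238,243), the start key at (297,257) and the handle runs from (253,222) to (293,231). Next I'll look at enlarged crops.

```bash
cat > h.py <<'E'
import cv2,numpy as np,pickle
from workcell import ctrl
def cam(im):
    R=cv2.Rodrigues(im["rvec"])[0];t=np.array(im["tvec"]);return R,t
def ray(im,u,v):
    R,t=cam(im);d=R.T@np.array([(u-im["cx"])/im["fx"],(v-im["cy"])/im["fy"],1]);return -R.T@t,d/np.linalg.norm(d)
def onz(im,u,v,z):
    o,d=ray(im,u,v);return o+d*(z-o[2])/d[2]
def tri(a,ua,b,ub):
    o,d=ray(a,*ua);p,e=ray(b,*ub);s=np.linalg.lstsq(np.c_[d,-e],p-o,rcond=None)[0]
    A=o+d*s[0];B=p+e*s[1];return (A+B)/2,np.linalg.norm(A-B)
def proj(im,P):
    K=np.array([[im["fx"],0,im["cx"]],[0,im["fy"],im["cy"]],[0,0,1.]])
    return cv2.projectPoints(np.atleast_2d(np.float64(P)),im["rvec"],im["tvec"],K,None)[0][:,0]
def crop(f,u,v,w,h,k):
    return cv2.resize(f[v:v+h,u:u+w],None,fx=k,fy=k,interpolation=cv2.INTER_CUBIC)
E
python3 - <<'E'
from h import *
d=pickle.load(open("d0.pkl","rb"));S=d["scene"]["frame"];T=d["top"]["frame"]
c=np.zeros((600,800,3),np.uint8)
def put(i,x,y): c[y:y+i.shape[0],x:x+i.shape[1]]=i
put(crop(T,215,205,110,75,4),0,0)      # ledge top
put(crop(T,130,220,45,75,4),450,0)
put(crop(S,270,155,80,70,4),0,305)
put(crop(S,375,225,65,73,4),330,305)
cv2.imwrite("pics/c1.png",c)
E
```

```text
(no output)
```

View pics/c1.png

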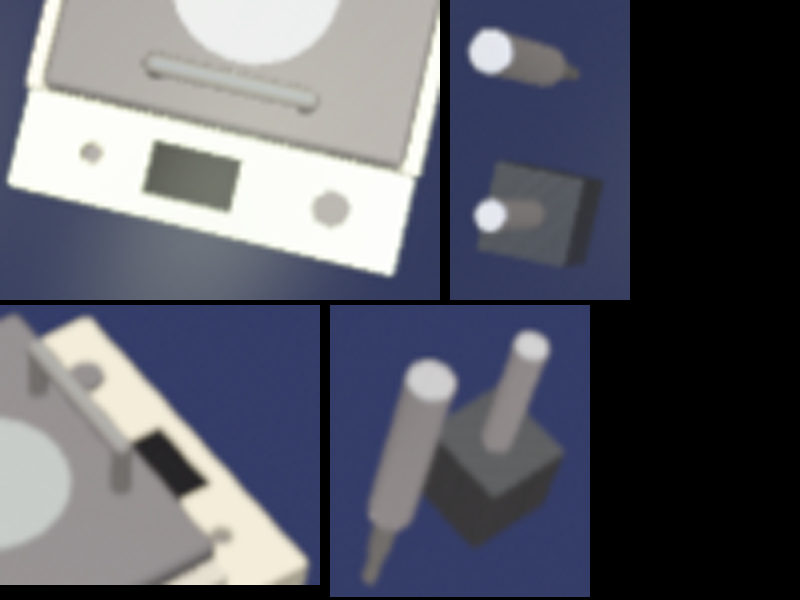

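The crops show the button well at top (237,243) and scene (325,212), and the start key at top (297,257) and scene (292,173). The small stylus's cap is at top (140,273) and scene (425,235). The larger stylus stands free beside the stand, towards the back. Next: subpixel centroids and triangulation.

```bash
python3 - <<'E'
from h import *
from scipy.optimize import least_squares
d=pickle.load(open("d0.pkl","rb"));S,T=d["scene"],d["top"]
def cen(im,u,v,r,bright,frac=.5):
    g=cv2.cvtColor(im["frame"],cv2.COLOR_BGR2GRAY).astype(float)
    x0,y0=int(u)-r,int(v)-r;p=g[y0:y0+2*r+1,x0:x0+2*r+1]
    w=p if bright else -p
    bg=np.percentile(w,60 if not bright else 70) if not bright else np.percentile(w,40)
    w=np.clip(w-bg-frac*(w.max()-bg)*.5,0,None)
    m=(w>0).astype(np.uint8);n,l=cv2.connectedComponents(m);k=l[r-1:r+2,r-1:r+2].max();w=w*(l==k)
    yy,xx=np.mgrid[0:2*r+1,0:2*r+1];return np.array([x0+(w*xx).sum()/w.sum(),y0+(w*yy).sum()/w.sum()]),(w>0).sum()
Q={}
for n,im,u,v,r,b in[("wellT",T,237.4,242.9,6,0),("keyT",T,297.4,256.9,8,0),("wellS",S,324.9,212.1,5,0),("keyS",S,291.6,172.6,6,0),("capT",T,139.6,273.4,7,1),("bigT",T,140-7.5+7.5,232.5,8,1)]:
    Q[n],a=cen(im,u,v,r,b);print(n,Q[n].round(2),a)
Q["capS"]=np.array([424.9,234.9]);Q["bigS"]=np.array([399.8,243.6])
for n in("well","key","cap","big"):
    P,e=tri(T,Q[n+"T"],S,Q[n+"S"]);print(n,P.round(1),"gap",round(e,1))
print("well@105",onz(T,*Q["wellT"],105).round(1),onz(S,*Q["wellS"],105).round(1))
print("key@110",onz(T,*Q["keyT"],110).round(1),onz(S,*Q["keyS"],110).round(1))
print("cap@155",onz(T,*Q["capT"],155).round(1),onz(S,*Q["capS"],155).round(1))
hl=[tri(T,(252.9,220.9),S,(300.9,189.6)),tri(T,(291.9,229.9),S,(278.4,164.6))];print("handle ends",hl)
# stand block top outline in crops -> centre
f=lambda x,y,u0,v0:(u0+(x+.5)/4-.5,v0+(y+.5)/4-.5)
tc=[(497-450,162),(585-450,178),(564-450,267),(477-450,250)]
print("stand top",np.mean([onz(T,*f(*c,130,220),60) for c in tc],0).round(1))
sc=[(438-330,440-305),(500-330,385-305),(564-330,450-305),(494-330,498-305)]
print("standS",np.mean([onz(S,*f(*c,375,225),60) for c in sc],0).round(1))
print("stand h",tri(T,f(*tc[1],130,220),S,f(*sc[0],375,225)))
E
```

```text
wellT [237.19 242.62] 27
keyT [297.25 256.8 ] 77
wellS [321.02 214.8 ] 38
keyS [291.48 172.84] 38
capT [139.76 273.42] 61
bigT [139.95 232.39] 123
well [515.8  84.4  92.6] gap 9.5
key [479.4 -59.4 104.5] gap 0.7
cap [434.7 308.9 152.2] gap 0.4
big [527.  298.8 202.6] gap 0.6
well@105 [512.1  87.2 105. ] [526.5  86.9 105. ]
key@110 [479.5 -59.5 110. ] [482.9 -55.7 110. ]
cap@155 [434.9 308.  155. ] [436.7 309.8 155. ]
handle ends [(array([557.67328914,  46.33844112, 190.04595216]), np.float64(0.7408717077856551)), (array([539.15812363, -43.77477738, 191.30429024]), np.float64(1.902438062510517))]
stand top [434.6 307.9  60. ]
standS [436.8 311.8  60. ]
stand h (array([455.66447372, 280.10357691,  48.79819308]), np.float64(6.934686859359709))
```

Checks so far:
- The cap comes out at z=152 (expected 155).
- Key to well is 150 mm, as given.
- The handle is at z≈191 and its centre agrees with the ledge frame. Yaw is about -0.214.
- My scene pixel for the well was pulled towards the lid, so I'll check it again with the tip above it.

Moving to above the stand.

Emit:
{"method": "arm_command", "body": {"series": [{"linear":[0.026,-0.018,-0.002],"turn":0},{"linear":[0.026,-0.018,-0.002],"turn":0},{"linear":[0.026,-0.018,-0.002],"turn":0},{"linear":[0.026,-0.018,-0.002],"turn":0},{"linear":[0.026,-0.018,-0.002],"turn":0},{"linear":[0.026,-0.018,-0.002],"turn":0},{"linear":[0.026,-0.018,-0.002],"turn":0},{"linear":[0.026,-0.018,-0.002],"turn":0},{"linear":[0.026,-0.018,-0.002],"turn":0},{"linear":[0.026,-0.018,-0.002],"turn":0}], "jaw": 1}}

```text
t: 1.1
ee_pos: [420.3, -297.4, 261.5]
orientation: [-3.071, -0.661, 0.001]
ft_force: [0.5, 0.3, 0.5]
width: 88.0
grasp_force: 0.0
```

Emit:
{"method": "arm_command", "body": {"series": [{"linear":[0.0176,-0.0366,0],"turn":0},{"linear":[0.0176,-0.0366,0],"turn":0},{"linear":[0.0176,-0.0366,0],"turn":0},{"linear":[0.0176,-0.0366,0],"turn":0},{"linear":[0.0176,-0.0366,0],"turn":0},{"linear":[0.0176,-0.0366,0],"turn":0},{"linear":[0.0176,-0.0366,0],"turn":0},{"linear":[0.0176,-0.0366,0],"turn":0},{"linear":[0.0176,-0.0366,0],"turn":0},{"linear":[0.0176,-0.0366,0],"turn":0}]}}

```text
t: 2.1
ee_pos: [429.5, 108.9, 261.6]
orientation: [3.071, 0.661, -0.0]
ft_force: [-0.1, -0.5, -1.0]
width: 88.1
grasp_force: 0.0
```

Emit:
{"method": "arm_command", "body": {"series": [{"linear":[0.0176,-0.0366,0],"turn":0},{"linear":[0.0176,-0.0366,0],"turn":0},{"linear":[0.0176,-0.0366,0],"turn":0},{"linear":[0.0176,-0.0366,0],"turn":0},{"linear":[0.0176,-0.0366,0],"turn":0},{"linear":[0,0,0],"turn":-0.143},{"linear":[0,0,0],"turn":-0.143},{"linear":[0,0,0],"turn":-0.143},{"linear":[0,0,0],"turn":-0.143},{"linear":[0,0,0],"turn":-0.143}]}}

```text
t: 3.1
ee_pos: [434.6, 310.2, 261.3]
orientation: [2.641, 1.702, -0.001]
ft_force: [0.5, -0.3, -0.7]
width: 87.7
grasp_force: 0.0
```

Emit:
{"method": "arm_command", "body": {"series": [{"linear":[0,0,0],"turn":-0.143},{"linear":[0,0,0],"turn":-0.143},{"linear":[0,0,0],"turn":-0.143},{"linear":[0,0,0],"turn":-0.143},{"linear":[0,0,0],"turn":-0.143},{"linear":[0,0,0],"turn":-0.143},{"linear":[0,0,0],"turn":-0.143},{"linear":[0,0,0],"turn":-0.143},{"linear":[0,0,0],"turn":-0.143},{"linear":[0,0,0],"turn":-0.143}]}}

```text
t: 4.1
ee_pos: [434.6, 310.2, 261.3]
orientation: [-0.878, -3.016, 0.001]
ft_force: [-0.2, 0.4, 0.3]
width: 88.0
grasp_force: 0.0
```

Emit:
{"method": "arm_command", "body": {"series": [{"linear":[0,0,0],"turn":-0.143},{"linear":[0,0,0],"turn":-0.143},{"linear":[0,0,0],"turn":-0.143},{"linear":[0,0,0],"turn":0},{"linear":[0,0,0],"turn":0}]}}

```text
t: 4.6
ee_pos: [434.8, 310.2, 261.5]
orientation: [-0.232, -3.133, 0.0]
ft_force: [0.6, -0.2, -0.4]
width: 87.7
grasp_force: 0.0
```

```bash
cat >> h.py <<'E'
from scipy.spatial.transform import Rotation as Ro
def st():
    o=ctrl.get_obs();R=Ro.from_rotvec(o["orientation"]).as_matrix();return o,R
def need(target):
    o,R=st();print("t",round(o["t"],2),"pos",o["ee_pos"].round(1),"phi",round(np.arctan2(R[1,0],R[0,0]),3),"F",o["ft_force"].round(1),"w",round(o["width"],1),"g",round(o["grasp_force"],1),"q6",round(o["qpos"][5],2))
    if target is not None: print("tool shift mm",(R.T@(np.array(target)-o["ee_pos"])).round(1))
E
python3 -c "
from h import *
need([435.3,309,115])
R=st()[1];print(R.round(3))"
```

```text
t 4.6 pos [434.8 310.2 261.5] phi 2.994 F [ 0.6 -0.2 -0.4] w 87.7 g 0.0 q6 -0.83
tool shift mm [ -0.8  -1.1 146.5]
[[-0.989  0.147 -0.   ]
 [ 0.147  0.989 -0.   ]
 [ 0.    -0.    -1.   ]]
```

Emit:
{"method": "arm_command", "body": {"series": [{"linear":[-0.001,-0.001,0.02],"turn":0},{"linear":[0,0,0.02],"turn":0},{"linear":[0,0,0.02],"turn":0},{"linear":[0,0,0.02],"turn":0},{"linear":[0,0,0.02],"turn":0},{"linear":[0,0,0.02],"turn":0},{"linear":[0,0,0.016],"turn":0},{"linear":[0,0,0.01],"turn":0},{"linear":[0,0,0],"turn":0}]}}

```text
t: 5.5
ee_pos: [435.0, 308.7, 114.5]
orientation: [-0.228, -3.131, 0.002]
ft_force: [0.3, 0.7, -0.4]
width: 87.6
grasp_force: 0.0
```

Emit:
{"method": "arm_command", "body": {"series": [{"linear":[0,0,0],"turn":0},{"linear":[0,0,0],"turn":0},{"linear":[0,0,0],"turn":0},{"linear":[0,0,0],"turn":0},{"linear":[0,0,0],"turn":0},{"linear":[0,0,0],"turn":0},{"linear":[0,0,0],"turn":0},{"linear":[0,0,0],"turn":0},{"linear":[0,0,0],"turn":0},{"linear":[0,0,0],"turn":0}], "jaw": -1}}

```text
t: 6.5
ee_pos: [435.7, 309.2, 115.7]
orientation: [-0.226, -3.133, 0.0]
ft_force: [0.0, 0.7, -0.5]
width: 17.5
grasp_force: 30.0
```

```bash
python3 - <<'E'
from h import *
need(None)
t,s=ctrl.get_image("top"),ctrl.get_image("scene")
c=np.zeros((320,760,3),np.uint8);a=crop(t["frame"],115,215,90,80,4);b=crop(s["frame"],350,190,90,80,4)
c[:,:360]=a;c[:,380:740]=b;cv2.imwrite("pics/g1.png",c)
E
```

```text
t 6.5 pos [435.7 309.2 115.7] phi 2.998 F [ 0.   0.7 -0.5] w 17.5 g 30.0 q6 -0.83
```

View pics/g1.png

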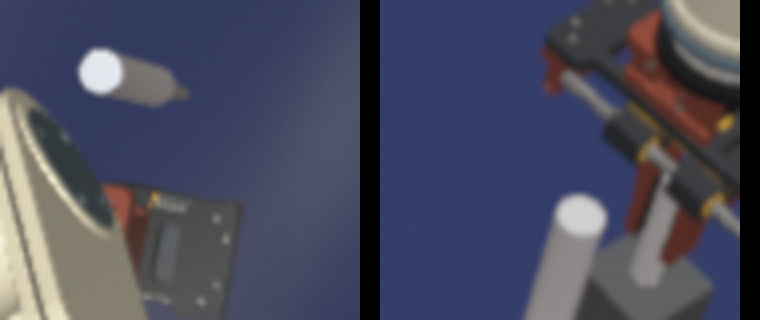

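The grasp is good: 17.5 mm wide at 30 N, and the side force is small. Lifting and carrying it to above the well.

Emit:
{"method": "arm_command", "body": {"series": [{"linear":[0,0,-0.005],"turn":0},{"linear":[0,0,-0.015],"turn":0},{"linear":[0,0,-0.02],"turn":0},{"linear":[0,0,-0.02],"turn":0},{"linear":[0,0,-0.02],"turn":0},{"linear":[0,0,-0.02],"turn":0},{"linear":[0,0,-0.02],"turn":0},{"linear":[0,0,-0.02],"turn":0}]}}

```text
t: 7.4
ee_pos: [435.6, 309.1, 256.8]
orientation: [0.226, 3.133, 0.0]
ft_force: [0.7, 0.3, 0.1]
width: 17.2
grasp_force: 30.0
```

Emit:
{"method": "arm_command", "body": {"series": [{"linear":[-0.0055,-0.0104,0],"turn":0},{"linear":[-0.0121,-0.0231,0],"turn":0},{"linear":[-0.0121,-0.0231,0],"turn":0},{"linear":[-0.0121,-0.0231,0],"turn":0},{"linear":[-0.0121,-0.0231,0],"turn":0},{"linear":[-0.0121,-0.0231,0],"turn":0},{"linear":[-0.0121,-0.0231,0],"turn":0},{"linear":[-0.0121,-0.0231,0],"turn":0},{"linear":[-0.0121,-0.0231,0],"turn":0},{"linear":[-0.0065,-0.0124,0],"turn":0}]}}

```text
t: 8.4
ee_pos: [513.5, 85.8, 254.7]
orientation: [-0.228, -3.132, 0.001]
ft_force: [-0.2, 0.1, -0.7]
width: 17.5
grasp_force: 30.0
```

Emit:
{"method": "arm_command", "body": {"series": [{"linear":[0,0,0.01],"turn":0},{"linear":[0,0,0.01],"turn":0},{"linear":[0,0,0],"turn":0},{"linear":[0,0,0],"turn":0}]}}

```text
t: 8.8
ee_pos: [513.0, 88.9, 234.9]
orientation: [-0.224, -3.132, 0.0]
ft_force: [0.4, 0.8, -0.3]
width: 17.3
grasp_force: 30.0
```

```bash
python3 - <<'E'
from h import *
need(None)
t,s=ctrl.get_image("top"),ctrl.get_image("scene")
pickle.dump({"top":t,"scene":s},open("d1.pkl","wb"))
c=np.zeros((480,800,3),np.uint8);a=crop(t["frame"],215,195,60,80,6);b=crop(s["frame"],285,150,60,80,6)
c[:,:360]=a;c[:,380:740]=b;cv2.imwrite("pics/w1.png",c)
d=pickle.load(open("d0.pkl","rb"))
print(onz(d["scene"],324.9,212.1,105),tri(d["top"],(237.2,242.7),d["scene"],(324.9,212.1)))
P=st()[0]["ee_pos"]-[0,0,110.5]
print("tip proj",proj(t,P),proj(s,P))
E
```

```text
t 8.8 pos [513.   88.9 234.9] phi 2.999 F [ 0.4  0.8 -0.3] w 17.3 g 30.0 q6 -1.28
[513.83133646  87.87964617 105.        ] (array([512.21764492,  87.03747084, 102.75409822]), np.float64(0.6402891646825516))
tip proj [[235.86463035 241.55872213]] [[325.80675775 207.03389691]]
```

View pics/w1.png

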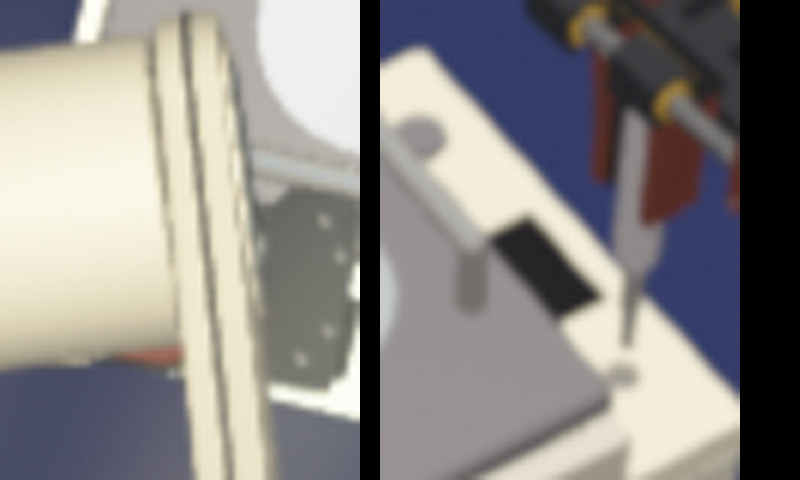

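The scene crop shows the tip at (325.6,207.1), within 0.2 px of where the arm's pose predicts it, and the well at (324.9,212.1). Target is (513,87.7). Going into the well to just above the button.

Emit:
{"method": "arm_command", "body": {"series": [{"linear":[0,-0.001,0],"turn":0},{"linear":[0,0,0.008],"turn":0},{"linear":[0,0,0.008],"turn":0},{"linear":[0,0,0.005],"turn":0},{"linear":[0,0,0.004],"turn":0},{"linear":[0,0,0],"turn":0}]}}

```text
t: 9.5
ee_pos: [513.1, 87.0, 209.8]
orientation: [-0.226, -3.132, 0.0]
ft_force: [0.2, 1.0, -0.3]
width: 17.9
grasp_force: 30.0
```

Emit:
{"method": "arm_command", "body": {"series": [{"linear":[0,0,0.002],"turn":0},{"linear":[0,0,0],"turn":0}]}}

```text
t: 9.7
ee_pos: [513.6, 87.1, 208.6]
orientation: [-0.226, -3.133, 0.0]
ft_force: [-0.5, 0.0, -0.2]
width: 17.8
grasp_force: 30.0
```

Emit:
{"method": "arm_command", "body": {"series": [{"linear":[0,0,0.001],"turn":0},{"linear":[0,0,0],"turn":0}]}}

```text
t: 9.9
ee_pos: [513.6, 87.2, 207.7]
orientation: [0.226, 3.133, 0.0]
ft_force: [0.4, 0.5, -0.7]
width: 17.6
grasp_force: 30.0
```

No contact force with the tip below the ledge top, so it is inside the well. Pressing in small steps.

Emit:
{"method": "arm_command", "body": {"series": [{"linear":[0,0,0.0015],"turn":0},{"linear":[0,0,0],"turn":0}]}}

```text
t: 10.1
ee_pos: [513.7, 87.2, 206.3]
orientation: [0.226, 3.133, 0.0]
ft_force: [0.4, -0.4, 1.0]
width: 17.9
grasp_force: 30.0
```

Emit:
{"method": "arm_command", "body": {"series": [{"linear":[0,0,0.001],"turn":0},{"linear":[0,0,0],"turn":0}]}}

```text
t: 10.3
ee_pos: [513.6, 87.2, 205.3]
orientation: [0.226, 3.133, 0.0]
ft_force: [-0.5, 0.3, 1.7]
width: 17.4
grasp_force: 30.0
```

Emit:
{"method": "arm_command", "body": {"series": [{"linear":[0,0,0.001],"turn":0},{"linear":[0,0,0],"turn":0},{"linear":[0,0,0],"turn":0}]}}

```text
t: 10.6
ee_pos: [513.7, 87.1, 204.3]
orientation: [0.226, 3.133, 0.0]
ft_force: [0.4, -0.5, 3.0]
width: 18.1
grasp_force: 30.0
```

Emit:
{"method": "arm_command", "body": {"series": [{"linear":[0,0,0.001],"turn":0},{"linear":[0,0,0],"turn":0},{"linear":[0,0,0],"turn":0}]}}

```text
t: 10.9
ee_pos: [513.7, 87.2, 203.5]
orientation: [0.226, 3.133, 0.0]
ft_force: [-0.8, -0.5, 5.4]
width: 18.2
grasp_force: 30.0
```

Emit:
{"method": "arm_command", "body": {"series": [{"linear":[0,0,0.0008],"turn":0},{"linear":[0,0,0],"turn":0},{"linear":[0,0,0],"turn":0},{"linear":[0,0,0],"turn":0}]}}

```text
t: 11.3
ee_pos: [513.9, 87.2, 203.3]
orientation: [0.226, 3.133, 0.0]
ft_force: [-1.5, -0.6, 10.4]
width: 17.7
grasp_force: 30.0
```

```bash
python3 -c "
from h import *
need(None)
ctrl.get_image('top');need(None)
ctrl.get_image('top');need(None)"
```

```text
t 11.3 pos [513.9  87.2 203.3] phi 2.998 F [-1.5 -0.6 10.4] w 17.7 g 30.0 q6 -1.28
t 11.35 pos [513.9  87.2 203.3] phi 2.998 F [-1.9 -0.7 10.3] w 17.4 g 30.0 q6 -1.28
t 11.4 pos [513.9  87.2 203.3] phi 2.998 F [-2.  -0.4 10.3] w 17.4 g 30.0 q6 -1.28
```

The force climbed along the button's spring line to over 10 N at the stop, so the button is fully down and was held. Withdrawing and going back along the same path.

Emit:
{"method": "arm_command", "body": {"series": [{"linear":[0,0,-0.0033],"turn":0},{"linear":[0,0,-0.005],"turn":0},{"linear":[0,0,-0.01],"turn":0},{"linear":[0,0,-0.015],"turn":0},{"linear":[0,0,-0.01],"turn":0},{"linear":[0,0,-0.01],"turn":0},{"linear":[0,0.001,0],"turn":0}]}}

```text
t: 12.1
ee_pos: [514.4, 88.2, 257.2]
orientation: [0.226, 3.131, 0.001]
ft_force: [0.4, 0.7, -0.9]
width: 17.6
grasp_force: 30.0
```

Emit:
{"method": "arm_command", "body": {"series": [{"linear":[0.0065,0.0124,0],"turn":0},{"linear":[0.0121,0.0231,0],"turn":0},{"linear":[0.0121,0.0231,0],"turn":0},{"linear":[0.0121,0.0231,0],"turn":0},{"linear":[0.0121,0.0231,0],"turn":0},{"linear":[0.0121,0.0231,0],"turn":0},{"linear":[0.0121,0.0231,0],"turn":0},{"linear":[0.0121,0.0231,0],"turn":0},{"linear":[0.0121,0.0231,0],"turn":0},{"linear":[0.0055,0.0104,0],"turn":0}]}}

```text
t: 13.1
ee_pos: [434.1, 311.1, 255.0]
orientation: [-0.223, -3.132, 0.001]
ft_force: [0.5, -0.2, 0.1]
width: 17.4
grasp_force: 30.0
```

Emit:
{"method": "arm_command", "body": {"series": [{"linear":[0,0,0.01],"turn":0},{"linear":[0,0,0.02],"turn":0},{"linear":[0,0,0.02],"turn":0},{"linear":[0,0,0.015],"turn":0},{"linear":[0,0,0.01],"turn":0},{"linear":[0,0,0],"turn":0},{"linear":[0,0,0],"turn":0}]}}

```text
t: 13.8
ee_pos: [435.9, 308.8, 180.7]
orientation: [-0.226, -3.133, 0.0]
ft_force: [0.7, 0.6, -0.8]
width: 17.7
grasp_force: 30.0
```

```bash
python3 - <<'E'
from h import *
need([435.6,309.1,180])
s=ctrl.get_image("scene");P=st()[0]["ee_pos"]-[0,0,110.3]
print("tip px",proj(s,P),"shoulder",proj(s,P+[0,0,55]))
cv2.imwrite("pics/b1.png",crop(s["frame"],370,200,80,100,6))
E
```

```text
t 13.8 pos [435.9 308.8 180.7] phi 2.997 F [ 0.7  0.6 -0.8] w 17.7 g 30.0 q6 -0.83
tool shift mm [0.4 0.2 0.7]
tip px [[416.98968885 255.64645707]] shoulder [[421.97803598 242.16331148]]
```

View pics/b1.png

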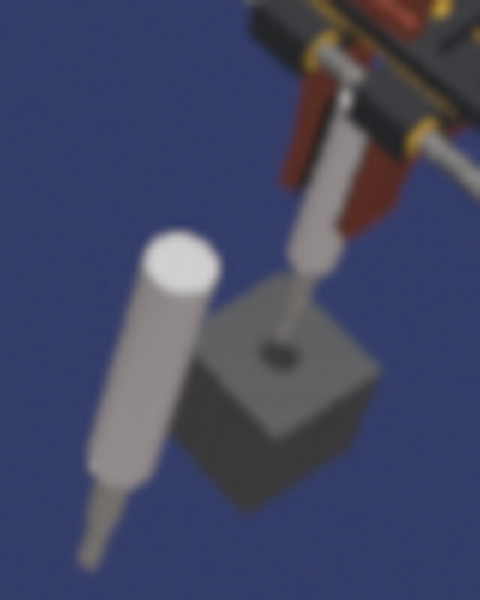

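The tip is at (416.9,255.4), right over the hole at (416.3,258.7). Lowering it in.

Emit:
{"method": "arm_command", "body": {"series": [{"linear":[0,0,0.007],"turn":0},{"linear":[0,0,0.007],"turn":0},{"linear":[0,0,0.007],"turn":0},{"linear":[0,0,0.007],"turn":0},{"linear":[0,0,0.007],"turn":0},{"linear":[0,0,0],"turn":0}]}}

```text
t: 14.45
ee_pos: [435.1, 308.8, 144.4]
orientation: [-0.225, -3.132, 0.002]
ft_force: [-0.1, -0.5, -0.4]
width: 17.6
grasp_force: 30.0
```

Emit:
{"method": "arm_command", "body": {"series": [{"linear":[0,0,0.007],"turn":0},{"linear":[0,0,0.007],"turn":0},{"linear":[0,0,0.007],"turn":0},{"linear":[0,0,0.005],"turn":0},{"linear":[0,0,0.003],"turn":0},{"linear":[0,0,0],"turn":0},{"linear":[0,0,0],"turn":0}]}}

```text
t: 15.15
ee_pos: [435.8, 309.2, 116.7]
orientation: [0.226, 3.133, 0.0]
ft_force: [0.4, 0.4, -0.5]
width: 17.8
grasp_force: 30.0
```

Emit:
{"method": "arm_command", "body": {"series": [{"linear":[0,0,0.001],"turn":0},{"linear":[0,0,0],"turn":0}]}}

```text
t: 15.35
ee_pos: [435.8, 309.2, 115.8]
orientation: [0.226, 3.133, 0.0]
ft_force: [0.2, 0.1, -0.1]
width: 17.8
grasp_force: 30.0
```

Emit:
{"method": "arm_command", "body": {"series": [{"linear":[0,0,0.0005],"turn":0},{"linear":[0,0,0],"turn":0},{"linear":[0,0,0],"turn":0}]}}

```text
t: 15.65
ee_pos: [435.9, 309.3, 115.6]
orientation: [0.226, 3.133, 0.0]
ft_force: [-1.2, -0.5, 4.7]
width: 17.8
grasp_force: 30.0
```

Emit:
{"method": "arm_command", "body": {"series": [{"linear":[0,0,0.0005],"turn":0},{"linear":[0,0,0],"turn":0},{"linear":[0,0,0],"turn":0}]}}

```text
t: 15.95
ee_pos: [436.0, 309.3, 115.5]
orientation: [0.226, 3.133, 0.001]
ft_force: [-1.9, -1.8, 9.6]
width: 17.7
grasp_force: 30.0
```

It is home at z=115.5 with force rising, the same height as when grasped. Releasing.

Emit:
{"method": "arm_command", "body": {"series": [{"linear":[0,0,-0.0006],"turn":0},{"linear":[0,0,0],"turn":0}]}}

```text
t: 16.15
ee_pos: [435.9, 309.3, 115.6]
orientation: [0.226, 3.133, 0.001]
ft_force: [-0.8, -0.8, 5.6]
width: 17.9
grasp_force: 30.0
```

Emit:
{"method": "arm_command", "body": {"series": [{"linear":[0,0,0],"turn":0},{"linear":[0,0,0],"turn":0},{"linear":[0,0,0],"turn":0},{"linear":[0,0,0],"turn":0},{"linear":[0,0,0],"turn":0},{"linear":[0,0,0],"turn":0},{"linear":[0,0,0],"turn":0},{"linear":[0,0,0],"turn":0},{"linear":[0,0,0],"turn":0},{"linear":[0,0,0],"turn":0}], "jaw": 1}}

```text
t: 17.15
ee_pos: [435.7, 309.2, 115.3]
orientation: [0.226, 3.133, 0.0]
ft_force: [0.4, 0.3, -0.0]
width: 87.5
grasp_force: 0.0
```

Emit:
{"method": "arm_command", "body": {"series": [{"linear":[0,0,-0.01],"turn":0},{"linear":[0,0,-0.02],"turn":0},{"linear":[0,0,-0.02],"turn":0},{"linear":[0,0,-0.03],"turn":0},{"linear":[0,0,-0.03],"turn":0},{"linear":[0,0,-0.03],"turn":0},{"linear":[0,0,-0.03],"turn":0},{"linear":[0,0,-0.02],"turn":0},{"linear":[0,0,0],"turn":0}]}}

```text
t: 18.05
ee_pos: [437.0, 310.1, 309.0]
orientation: [0.225, 3.128, 0.006]
ft_force: [0.9, -0.1, 0.5]
width: 88.1
grasp_force: 0.0
```

```bash
python3 - <<'E'
from h import *
o,R=st();need(None)
yaw=-.213
phi=np.arctan2(R[1,0],R[0,0]);print("turn",phi-(yaw+np.pi/2))
need([548.9,1.6,o["ee_pos"][2]])
E
```

```text
t 18.05 pos [437.  310.1 309. ] phi 2.998 F [ 0.9 -0.1  0.5] w 88.1 g 0.0 q6 -0.83
turn 1.64003775394868
t 18.05 pos [437.  310.1 309. ] phi 2.998 F [ 0.9 -0.1  0.5] w 88.1 g 0.0 q6 -0.83
tool shift mm [-154.9 -289.2   -0.5]
```

Emit:
{"method": "arm_command", "body": {"series": [{"linear":[-0.0155,-0.0289,0],"turn":0},{"linear":[-0.0155,-0.0289,0],"turn":0},{"linear":[-0.0155,-0.0289,0],"turn":0},{"linear":[-0.0155,-0.0289,0],"turn":0},{"linear":[-0.0155,-0.0289,0],"turn":0},{"linear":[-0.0155,-0.0289,0],"turn":0},{"linear":[-0.0155,-0.0289,0],"turn":0},{"linear":[-0.0155,-0.0289,0],"turn":0},{"linear":[-0.0155,-0.0289,0],"turn":0},{"linear":[-0.0155,-0.0289,0],"turn":0}]}}

```text
t: 19.05
ee_pos: [547.4, -0.4, 304.3]
orientation: [-0.226, -3.132, 0.0]
ft_force: [0.4, 0.3, -0.5]
width: 88.0
grasp_force: 0.0
```

Emit:
{"method": "arm_command", "body": {"series": [{"linear":[0,0,0],"turn":0.1367},{"linear":[0,0,0],"turn":0.1367},{"linear":[0,0,0],"turn":0.1367},{"linear":[0,0,0],"turn":0.1367},{"linear":[0,0,0],"turn":0.1367},{"linear":[0,0,0],"turn":0.1367},{"linear":[0,0,0],"turn":0.1367},{"linear":[0,0,0],"turn":0.1367},{"linear":[0,0,0],"turn":0.1367},{"linear":[0,0,0],"turn":0.1367}]}}

```text
t: 20.05
ee_pos: [547.0, 0.9, 304.2]
orientation: [-2.159, -2.28, 0.002]
ft_force: [-0.1, 0.5, -0.2]
width: 87.9
grasp_force: 0.0
```

Emit:
{"method": "arm_command", "body": {"series": [{"linear":[0,0,0],"turn":0.1367},{"linear":[0,0,0],"turn":0.1367},{"linear":[0,0,0],"turn":0},{"linear":[0,0,0],"turn":0}]}}

```text
t: 20.45
ee_pos: [547.3, 1.0, 304.6]
orientation: [-2.441, -1.976, 0.001]
ft_force: [0.1, -0.9, 0.2]
width: 87.8
grasp_force: 0.0
```

```bash
python3 - <<'E'
from h import *
need([548.9,1.6,191])
s=ctrl.get_image("scene");t=ctrl.get_image("top")
c=np.zeros((480,800,3),np.uint8);c[:,:360]=crop(s["frame"],375,220,60,80,6)[:,:360];c[:,380:740]=crop(t["frame"],120,225,60,80,6);cv2.imwrite("pics/b2.png",c)
E
```

```text
t 20.45 pos [547.3   1.  304.6] phi 1.361 F [ 0.1 -0.9  0.2] w 87.8 g 0.0 q6 0.19
tool shift mm [  1.    1.6 113.6]
```

View pics/b2.png

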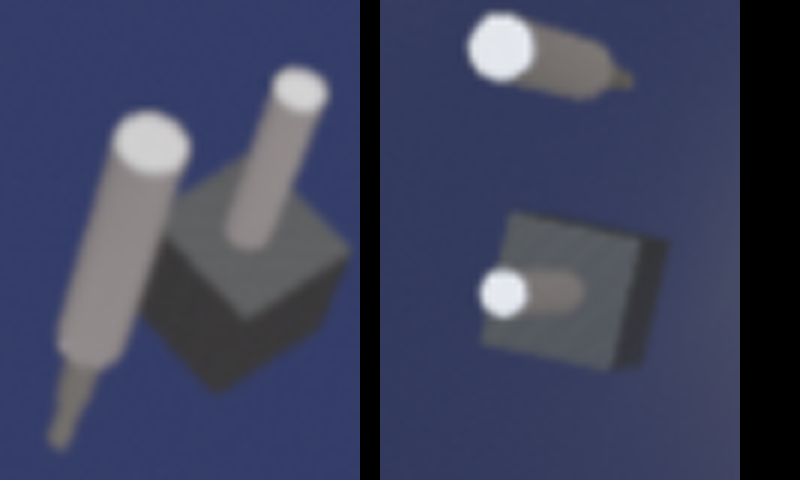

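The stylus is upright and home; its cap is at scene (424.6,235), the same as at the start. Lowering onto the handle.

Emit:
{"method": "arm_command", "body": {"series": [{"linear":[0.001,0.0015,0.02],"turn":0},{"linear":[0,0,0.02],"turn":0},{"linear":[0,0,0.02],"turn":0},{"linear":[0,0,0.02],"turn":0},{"linear":[0,0,0.015],"turn":0},{"linear":[0,0,0.01],"turn":0},{"linear":[0,0,0.006],"turn":0},{"linear":[0,0,0],"turn":0},{"linear":[0,0,0],"turn":0}]}}

```text
t: 21.45
ee_pos: [549.8, 1.6, 194.8]
orientation: [2.445, 1.972, 0.001]
ft_force: [-0.1, -0.3, -0.5]
width: 88.0
grasp_force: 0.0
```

Emit:
{"method": "arm_command", "body": {"series": [{"linear":[0,0,0],"turn":0},{"linear":[0,0,0],"turn":0},{"linear":[0,0,0],"turn":0},{"linear":[0,0,0],"turn":0},{"linear":[0,0,0],"turn":0},{"linear":[0,0,0],"turn":0},{"linear":[0,0,0],"turn":0},{"linear":[0,0,0],"turn":0},{"linear":[0,0,0],"turn":0},{"linear":[0,0,0],"turn":0}], "jaw": -1}}

```text
t: 22.45
ee_pos: [550.7, 1.4, 194.5]
orientation: [2.443, 1.971, 0.003]
ft_force: [9.9, -3.4, -6.5]
width: 11.4
grasp_force: 21.5
```

```bash
python3 - <<'E'
from h import *
o,R=st();need(None);print(o["moment"])
p=o["ee_pos"]
for yaw in(-.213,):
    hx=np.array([np.cos(yaw),np.sin(yaw),0])
    a0=0
    n=16;prev=None
    for i in range(n+1):
        a=np.radians(45)*i/n
        r=(-145*np.cos(a)+54*np.sin(a)+145)*hx+np.array([0,0,145*np.sin(a)+54*np.cos(a)-54])
        if prev is not None: print((R.T@(r-prev)).round(2).tolist())
        prev=r
    print(r)
E
```

```text
t 22.45 pos [550.7   1.4 194.5] phi 1.358 F [ 9.9 -3.4 -6.5] w 11.4 g 21.5 q6 0.19
[-0.46872897 -0.89635463 -0.05126067]
[0.0, 2.85, -7.04]
[0.0, 3.19, -6.89]
[0.0, 3.52, -6.73]
[0.0, 3.85, -6.55]
[0.0, 4.17, -6.35]
[0.0, 4.47, -6.14]
[0.0, 4.77, -5.91]
[0.0, 5.05, -5.67]
[0.0, 5.32, -5.41]
[0.0, 5.58, -5.15]
[0.0, 5.83, -4.87]
[0.0, 6.06, -4.57]
[0.0, 6.28, -4.27]
[0.0, 6.48, -3.96]
[0.0, 6.67, -3.64]
[0.0, 6.84, -3.3]
[ 78.83061025 -17.04954348  86.71424946]
```

The bar sits slightly behind the jaw centre, giving about 10 N sideways. I'll relieve that first.

Emit:
{"method": "arm_command", "body": {"series": [{"linear":[0,0.001,0],"turn":0},{"linear":[0,0,0],"turn":0},{"linear":[0,0,0],"turn":0}]}}

```text
t: 22.75
ee_pos: [550.7, 1.3, 194.3]
orientation: [2.445, 1.972, 0.001]
ft_force: [3.5, -0.6, -1.5]
width: 11.2
grasp_force: 30.0
```

Emit:
{"method": "arm_command", "body": {"series": [{"linear":[0,0.0029,-0.007],"turn":0},{"linear":[0,0.0032,-0.0069],"turn":0},{"linear":[0,0.0035,-0.0067],"turn":0},{"linear":[0,0.0039,-0.0066],"turn":0},{"linear":[0,0,0],"turn":0},{"linear":[0,0,0],"turn":0}]}}

```text
t: 23.35
ee_pos: [563.1, -1.4, 221.5]
orientation: [-2.445, -1.972, 0.001]
ft_force: [-1.0, -0.0, -3.0]
width: 11.5
grasp_force: 30.0
```

Emit:
{"method": "arm_command", "body": {"series": [{"linear":[0,0.0042,-0.0064],"turn":0},{"linear":[0,0.0045,-0.0061],"turn":0},{"linear":[0,0.0048,-0.0059],"turn":0},{"linear":[0,0.0051,-0.0057],"turn":0},{"linear":[0,0,0],"turn":0},{"linear":[0,0,0],"turn":0}]}}

```text
t: 23.95
ee_pos: [580.6, -5.2, 246.4]
orientation: [-2.444, -1.971, 0.004]
ft_force: [-9.4, 1.5, 2.3]
width: 11.2
grasp_force: 30.0
```

Lid about halfway. The sideways force has grown to -9 N, so I'll trim 1 mm off the backward travel over the rest of the arc.

Emit:
{"method": "arm_command", "body": {"series": [{"linear":[0,0.0048,-0.0054],"turn":0},{"linear":[0,0.0051,-0.0051],"turn":0},{"linear":[0,0.0058,-0.0049],"turn":0},{"linear":[0,0.0061,-0.0046],"turn":0},{"linear":[0,0,0],"turn":0},{"linear":[0,0,0],"turn":0}]}}

```text
t: 24.55
ee_pos: [601.9, -9.9, 267.2]
orientation: [-2.444, -1.971, 0.003]
ft_force: [-11.0, 2.0, 7.4]
width: 11.0
grasp_force: 30.0
```

Emit:
{"method": "arm_command", "body": {"series": [{"linear":[0,0.006,-0.0043],"turn":0},{"linear":[0,0.0063,-0.004],"turn":0},{"linear":[0,0.0065,-0.0036],"turn":0},{"linear":[0,0.0067,-0.0033],"turn":0},{"linear":[0,0,0],"turn":0},{"linear":[0,0,0],"turn":0},{"linear":[0,0,0],"turn":0}]}}

```text
t: 25.25
ee_pos: [628.2, -15.7, 283.3]
orientation: [2.445, 1.972, 0.001]
ft_force: [-5.4, -0.4, 8.6]
width: 11.1
grasp_force: 30.0
```

```bash
python3 - <<'E'
from h import *
o,R=st();need(None)
d=o["ee_pos"]-[550.7,1.3,194.3];yaw=-.213
x=-145+d[:2]@[np.cos(yaw),np.sin(yaw)];z=54+d[2]
g0=np.arctan2(54,145);print("disp",x+145,d[2],"angle",np.degrees(np.arctan2(z,-x)-g0),"r",np.hypot(x,z),np.hypot(145,54), "from x only",np.degrees(np.arccos(-x/154.7)-g0))
s=ctrl.get_image("scene");pickle.dump(s,open("s2.pkl","wb"))
cv2.imwrite("pics/l1.png",crop(s["frame"],200,100,160,190,3))
E
```

```text
t 25.25 pos [628.2 -15.7 283.3] phi 1.357 F [-5.4 -0.4  8.6] w 11.1 g 30.0 q6 0.17
disp 79.33772203598323 89.00443973921222 angle 44.911161803187156 r 157.35884002034896 154.72879499304582 from x only 44.45817611735002
```

View pics/l1.png

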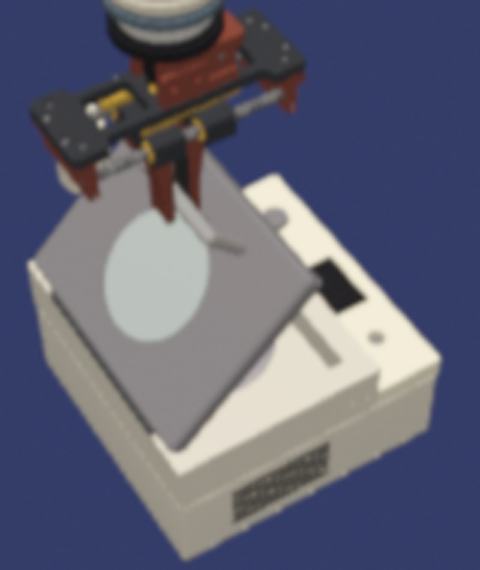

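The lid is up near 45° with the gripper on the bar; its left front corner is at about scene (306,195). The arm's displacement gives 44.9°. I'll ease off the radial load and check the angle from the corner.

Emit:
{"method": "arm_command", "body": {"series": [{"linear":[0,-0.0004,-0.0009],"turn":0},{"linear":[0,0,0],"turn":0},{"linear":[0,0,0],"turn":0}]}}

```text
t: 25.6
ee_pos: [627.6, -15.6, 283.0]
orientation: [2.445, 1.972, 0.0]
ft_force: [-5.9, -1.2, 5.7]
width: 11.1
grasp_force: 30.0
```

```bash
python3 - <<'E'
from h import *
need(None)
s=ctrl.get_image("scene");t=ctrl.get_image("top");d0=pickle.load(open("d0.pkl","rb"))
yaw=-.213;hx=np.array([np.cos(yaw),np.sin(yaw),0]);hy=np.array([-hx[1],hx[0],0]);ez=np.array([0,0,1.])
H=np.array([550.5,1.5,137])+145*hx
def pt(a,b,c,th): # b front dist, c height, along y a
    return H+a*hy+(-b*np.cos(th)+c*np.sin(th))*hx+(b*np.sin(th)+c*np.cos(th))*ez
for D in(0,40,42,44,45,46,48,50):
    th=np.radians(D);print(D,"S top,bot L:",proj(s,[pt(110,170,18,th),pt(110,170,0,th)]).round(1).tolist(),"T R",proj(t,[pt(-110,170,18,th),pt(-110,170,0,th),pt(110,170,18,th)]).round(1).tolist())
c=np.zeros((580,800,3),np.uint8)
c[:300,:400]=crop(s["frame"],280,165,50,37,8)[:300,:400]if 0 else cv2.resize(s["frame"][165:202,280:330],(400,300),interpolation=3)
c[:300,400:]=cv2.resize(d0["scene"]["frame"][195:232,290:340],(400,300),interpolation=3)
c[300:]=0;c[300:580,:400]=cv2.resize(t["frame"][150:255,210:360],(400,280),interpolation=3)
cv2.imwrite("pics/l2.png",c)
E
```

```text
t 25.6 pos [627.6 -15.6 283. ] phi 1.357 F [-5.9 -1.2  5.7] w 11.1 g 30.0 q6 0.17
0 S top,bot L: [[324.4, 213.7], [323.9, 218.5]] T R [[315.8, 246.6], [315.2, 247.0], [224.4, 225.5]]
40 S top,bot L: [[307.4, 193.2], [311.7, 195.2]] T R [[325.0, 221.2], [323.2, 227.0], [225.2, 198.2]]
42 S top,bot L: [[305.7, 192.8], [310.3, 194.6]] T R [[325.6, 219.0], [323.8, 225.0], [225.4, 196.0]]
44 S top,bot L: [[304.0, 192.5], [308.8, 194.0]] T R [[326.3, 216.8], [324.4, 223.1], [225.8, 193.7]]
45 S top,bot L: [[303.1, 192.3], [308.0, 193.8]] T R [[326.6, 215.7], [324.7, 222.0], [225.9, 192.5]]
46 S top,bot L: [[302.2, 192.2], [307.2, 193.6]] T R [[326.9, 214.5], [325.0, 221.0], [226.1, 191.3]]
48 S top,bot L: [[300.3, 192.1], [305.5, 193.2]] T R [[327.6, 212.2], [325.7, 218.8], [226.5, 188.9]]
50 S top,bot L: [[298.4, 192.0], [303.8, 192.8]] T R [[328.3, 209.7], [326.3, 216.6], [226.9, 186.4]]
```

View pics/l2.png

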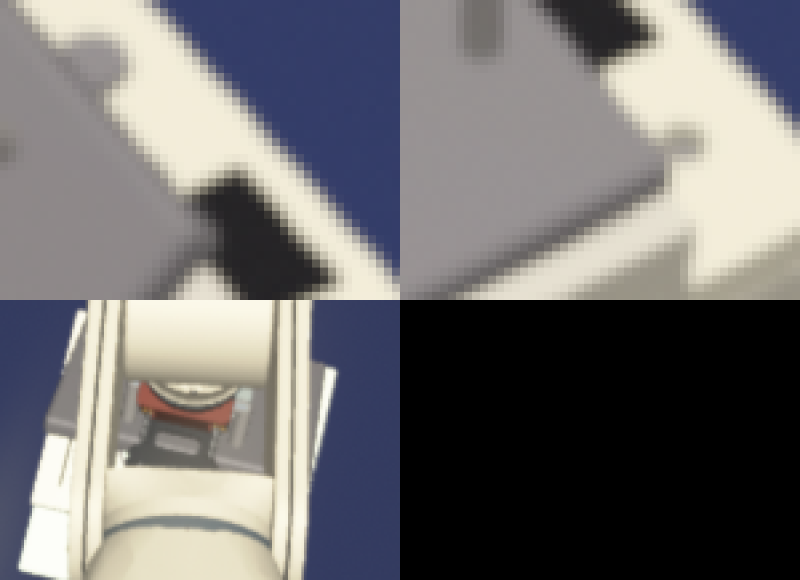

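The tip of the lid's corner is at scene (306.4,194.2). Prediction for 45°, with the rounding offset seen on the shut lid, is (306.7,194.4), so the lid is at about 45°. Checking it stays steady, then handing in.

Emit:
{"method": "arm_command", "body": {"series": [{"linear":[0,0,0],"turn":0},{"linear":[0,0,0],"turn":0},{"linear":[0,0,0],"turn":0},{"linear":[0,0,0],"turn":0},{"linear":[0,0,0],"turn":0},{"linear":[0,0,0],"turn":0},{"linear":[0,0,0],"turn":0},{"linear":[0,0,0],"turn":0}]}}

```text
t: 26.5
ee_pos: [627.6, -15.6, 283.1]
orientation: [2.445, 1.972, -0.0]
ft_force: [-6.0, -0.7, 6.6]
width: 11.0
grasp_force: 30.0
```

```bash
python3 - <<'E'
from h import *
need(None)
s=ctrl.get_image("scene");p=pickle.load(open("s2.pkl","rb"))
df=np.abs(s["frame"].astype(int)-p["frame"].astype(int))[180:200,295:315];print("change at corner",df.mean())
print(ctrl.close_job())
E
```

```text
t 26.5 pos [627.6 -15.6 283.1] phi 1.357 F [-6.  -0.7  6.6] w 11.0 g 30.0 q6 0.17
change at corner 0.9883333333333333
the job is handed in; nothing more can be done
None
```

I handed the job in at about 26.5 s; no verdict came back: the reset button was pressed to its stop, the stylus is back home in its stand and released, and the gripper is holding the lid steady at about 45°.

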